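Clear the clamping jig and hold its sprung jaw open at the mark

TASK

Clear the two offcuts (batten end and round plug) off the bed of the clamping jig into the orange offcut bin. Only then pull the jig's spring-closed jaw open by its black handle until the yellow pointer is level with the red mark, and keep it there: finish while still holding the handle, because the jaw snaps shut when let go. Do not disturb the glue bottle, the jar or the screwdriver.

Things in the scene. Friction and masses are not known exactly. Their poses are not given: they have to be found in the camera images.
- jig: clamping jig, fixed to the bench: a grey laminated bed 380 x 200 x 18 mm (its x by y by height). Origin at the centre of its underside, on the bench; z up. Its -x end is the open end, towards the robot. A fixed wooden fence, 40 mm thick and with its top 63 mm over the bench, stands on the bed across the +x end (from x = 130 to 170 mm). A white scale strip runs along its +y edge. The bed's top is 18 mm above the bench.
- jaw (a joint): how far the jaw is pulled open, m: 0 = shut against the fence, grows as the jaw slides along the jig's -x, end stop at 0.130. The jaw is a pale wood block 50 mm (x) by 150 mm (y), its top 57 mm above the bench; when shut its centre is at x = 100 mm, y = 0 in the jig's frame. A spring pulls it shut with about 4 N when shut and 70 N/m more as it opens (about 12 N at 0.11); it closes again when released.
- handle_grip (a point): point on the axis of the upright black round handle that stands on the middle of the jaw's top and moves with it: diameter 28 mm, 65 mm tall, straight sided (a flat steel flange of 42 mm at its foot). The point is 40 mm above the jaw's top and 97 mm above the bench, a good height to grip; the handle's top is 122 mm above the bench. Axes as the jig's.
- pointer (a point): tip region of the yellow pointer, an 8 mm wide bar on the jaw's top that sticks out over the white scale at the jaw's +y end; the point is on the pointer's centre line, 61 mm above the bench. Its x in the jig's frame is that of the handle's axis. Axes as the jig's.
- mark: red mark clipped to the white scale on the jig's +y edge, 8 mm wide along the jig's x, 33 mm long across, up to 14 mm high above the bed; fixed, does not move. Origin on its centre line at the bed's top, 91 mm to +y of the jig's middle line; axes as the jig's. The pointer is level with it when both have the same x in the jig's frame (jaw open by some 65 to 110 mm, different each time).
- batten_center (a point): centre of the batten end, a loose pale pine block 50 (x) x 34 (y) x 34 (z) mm, about 35 g, lying on the jig's bed in front of the jaw (centre 17 mm above the bed); axes along its edges.
- plug_center (a point): centre of the round plug, a loose brown hole-saw disc, diameter 44 mm, 24 mm thick, about 30 g, lying flat on the jig's bed (centre 12 mm above the bed).
- bin: orange open offcut bin, fixed to the bench, 200 x 200 mm outside, 100 mm high, walls and floor 5 mm; origin at the centre of its underside; left or right of the jig.
- glue: white glue bottle with blue cap, diameter 60 mm, 170 mm tall, standing on the bench, opposite the bin across the jig; origin at the centre of its underside. Leave alone.
- jar: glass jar with steel lid, diameter 68 mm, 85 mm tall, standing on the bench to one side of the jig's far end; origin at the centre of its underside. Leave alone.
- driver: screwdriver with green handle, 200 mm long, lying on the bench to the other side of the jig's far end, along its own x; origin under its middle. Leave alone.

How it is judged (in metres and radians):
On the way, in this order (a step that is already met when the one before it is completed fails the run):
1. both offcuts lie in the bin (x of batten_center in the frame of bin between -0.095 and 0.095 m and y of batten_center in the frame of bin between -0.095 and 0.095 m and z of batten_center in the frame of bin between 0 and 0.085 m and x of plug_center in the frame of bin between -0.095 and 0.095 m and y of plug_center in the frame of bin between -0.095 and 0.095 m and z of plug_center in the frame of bin between 0 and 0.085 m), for 0.2 s.
2. the jaw is held by its handle with the pointer level with the mark (x of pointer in the frame of mark between -0.008 and 0.008 m and contact force between the fingers and black_handle above 2 N), for 0.5 s.
At the end, for the whole second after the job is handed in: Both offcuts lie inside the bin, and the gripper's fingers hold the handle (more than 2 N on it) with the pointer within 8 mm of the mark along the jig's x, the jaw still (under 10 mm/s) (all of step 1 and all of step 2 and velocity of joint jaw between -0.01 and 0.01 m/s); the arm keeps its last pose, push and grip.
It fails at once if the jaw is pulled open by more than 25 mm before both offcuts are in the bin (value of joint jaw above 0.025 m and not (x of batten_center in the frame of bin between -0.095 and 0.095 m and y of batten_center in the frame of bin between -0.095 and 0.095 m and z of batten_center in the frame of bin between 0 and 0.085 m and x of plug_center in the frame of bin between -0.095 and 0.095 m and y of plug_center in the frame of bin between -0.095 and 0.095 m and z of plug_center in the frame of bin between 0 and 0.085 m)).
It fails at once if a bystander (glue bottle, jar, screwdriver) is shifted by more than 30 mm or tipped (distance of any of glue, jar, driver from where it was at the start of the episode above 0.03 m or angle between any of glue, jar's own z axis and vertical above 0.5 rad).
It also fails if it takes over 64 s, if anything falls off the work surface, if the arm or the gripper's body presses on something with over 40 N, if the wrist force passes 120 N, or if a joint passes its speed limit or range.

ROBOT

A 6-joint arm with a two-finger parallel gripper is mounted at the origin on the work surface. World frame = base frame: x ahead of the robot, y to its left, z up, the work surface at z = 0. Lengths are in mm, angles in rad, forces in N, time in s.
With the tool pointing down it reaches from about 275 to 750 mm from the base axis. Payload 10.2 kg.
Tool frame: the origin (TCP) lies midway between the tips of the shut fingers; the grasp point (between the pads) lies 19 mm behind it (ctrl.grip_depth is the distance from the TCP to the grasp point, in mm); y points along the fingers, x is the direction in which the jaws open and shut, and the axes are right-handed (so a half turn about y gives the same grasp; the last joint's range is limited). The gripper opens to 85 mm and grips with 20 to 120 N. Pads are 22 mm wide; open, the fingers measure 114 mm over their backs; the gripper's body (76 mm by 85 mm) begins 54 mm behind the grasp point. The pads swing forward as they close: fully open they stand 13 mm farther back than shut.
Start: joints at [0.992, 0.313, 1.498, -0, 1.331, -0.223], TCP at [182.892, 492.12, 231.294] pointing down, gripper open.
Joint ranges: [-2.94, 2.94], [-0.97, 2.17], [0.19, 2.56], [-1.23, 4.37], [0.02, 3.11], [-2.88, 2.88]. Speed limits (rad/s): [2.39, 2.39, 3.01, 3.14, 3.14, 3.14].

INTERFACE

Orientations are given as a unit quaternion [w, x, y, z].
In Python, from rig import ctrl gives the robot as it stands. The module is installed in compiled form; this text tells all that it offers.
- The arm moves only by the tool drive_tool, never from a script. Its arguments are lists of equal length, an entry for each row: "gripper": the closure, from 0 (fully open) to 1 (shut); "offset": the shift along the tool's x, y, z in m, a list of three; "turn": the turn about the tool's y in degrees. In form: {"gripper": [gripper, ...], "offset": [[tx, ty, tz], ...], "turn": [turn, ...]}. A call has 1 to 20 rows; each row shifts and turns the commanded pose from where the row before left it, along the tool's axes as they then stand; what a row does not reach is not made up. A row lasts 1/12 s, in which the tool goes at most 41.7 mm and 7.16 degrees, less where a joint would pass 70% of its speed; a pose out of reach is approached as far as the arm can. A call is refused whole if a number of a shift passes 0.0417 or a number of a turn 7.16, either way. A call with a gripper value outside its range is refused whole. The fingers move at their own pace and stop on an object; "force" is the grip in N (left out, the last holds). Time passes only in rows, so rows that do not move let the fingers close. It gives the time, the measured TCP pose, the force and the opening at its end, in the units of the state.
- ctrl.sense(): the state, without advancing time (a new reading comes with each control period).
- ctrl.capture(name): name is "side" or "top" or "wrist"; returns (picture, depth): 384x512x3 uint8, red, green, blue; 384x512 float32, mm along the optical axis (not along the pixel's ray), 0 where there is no reading.
- ctrl.camera_params(name): a dict with "fovy" (degrees; the focal length in pixels is half the picture's height over the tangent of half this angle, whatever the lens; pixels are square), "cx", "cy" (the principal point, pixels), "view" (4x4, takes a point from world to camera coordinates); the wrist camera has in their place "tool_from_camera" (4x4, takes a point from camera to tool coordinates, whose origin is the TCP and whose axes are the tool frame's). Camera axes: x right, y down, z forward; pixel columns grow to the right and rows downward; lengths in mm; the calibration is good to about 2 mm. A picture is of the moment at which its call begins: read the wrist's pose just before it. camera_params takes no time and is no camera call.
- ctrl.finish_job(): hands the job in, once; it reports no verdict.
Trained networks look in the newest picture that a camera, given by its name, has taken for a name from the list of things; names that differ only in an ending like _2 or _b are one class to them, and where a whole thing is asked for, a point or a joint stands for the part that bears it (a point fixed in the world has none). Each returns a list of dicts, best first, with "score" (0 to 1); they miss things now and then, are a little off and sometimes report something else, mostly with a low value. They report only what shows in the picture. A call takes as long as a camera call.
- ctrl.boxes_of(camera, query): "centre" ([x, y, z] in mm, in the coordinates of the camera as it stood for that picture, good to about 4 mm: the middle of the surface that is visible of it).
- ctrl.regions_of(camera, query): "mask" (384x512 bool, what is visible of it).
- ctrl.pinpoint(camera, query): "centre" ([x, y, z] in mm, in the coordinates of the camera as it stood for that picture, good to about 4 mm: a listed point, or the origin of a listed thing).
The state is a dict: "time_s": time; "joints": joint angles; "dq": joint speeds; "tau": joint torques, N m; "eef_pos": TCP position; "ee_rot": TCP orientation; "force": force on the tool from outside, world axes, zero at the start; "wrist_torque": the same for the moment, N m; "grip_width": opening from 0.0 (shut) to 1.0 (fully open).
Only numpy, scipy, OpenCV 4.12 (cv2) and the standard library are available. Lean on these libraries where they do the work, as an engineer would, in place of code of your own. Each camera call takes 0.05 s, during which the arm holds its last target.

## Working session

There is one attempt and no reset: what is moved stays moved. The work goes in short steps, Python scripts to look and compute and a tool call to move; the robot and the scene stay as the last step left them, time stands still between calls to the robot, and variables do not carry over. Pictures are saved under pics/ and viewed, and the job is handed in when it is done.

Besides the shell and the picture viewer there is one more tool, called by a JSON object that holds its "name" and its "arguments", one argument or row to a line. drive_tool: Moves the arm, as the interface text tells. Its arguments: {"type":"object","properties":{"gripper":{"type":"array","items":{"type":"number"}},"offset":{"type":"array","items":{"type":"array","items":{"type":"number"}}},"turn":{"type":"array","items":{"type":"number"}},"force":{"type":"number"}},"required":["gripper","offset","turn"]}

```bash
mkdir -p pics; ls
cat > h.py <<'E'
import numpy as np, cv2
from rig import ctrl
from scipy.spatial.transform import Rotation as R
def w2c(cam):
    p=ctrl.camera_params(cam); return p
def T_wc(cam,s=None):
    p=ctrl.camera_params(cam)
    if 'view' in p: return np.linalg.inv(np.array(p['view']))
    s=s or ctrl.sense(); q=s['ee_rot']; T=np.eye(4); T[:3,:3]=R.from_quat([q[1],q[2],q[3],q[0]]).as_matrix(); T[:3,3]=s['eef_pos']
    return T@np.array(p['tool_from_camera'])
def toW(cam,c,s=None):
    return (T_wc(cam,s)@np.append(np.array(c,float),1))[:3]
def f(cam):
    return 192/np.tan(np.radians(ctrl.camera_params(cam)['fovy'])/2)
def cloud(cam,depth,s=None):
    p=ctrl.camera_params(cam); v,u=np.mgrid[:384,:512]; F=f(cam)
    P=np.stack([(u-p['cx'])/F*depth,(v-p['cy'])/F*depth,depth,np.ones_like(depth)],-1)
    return (P@T_wc(cam,s).T)[...,:3]
E
python3 - <<'E'
from h import *
s=ctrl.sense();print(s)
for c in ['top','side']:
    im,d=ctrl.capture(c); cv2.imwrite(f'pics/{c}0.png',im[...,::-1]); np.save(c+'0.npy',d)
    for q in ['jig','handle_grip','pointer','mark','batten_center','plug_center','bin','glue','jar','driver']:
        r=ctrl.pinpoint(c,q)
        print(c,q,[(round(x['score'],2),toW(c,x['centre']).round(0).tolist()) for x in r[:2]])
E
```

```text
pics
{'time_s': 0.0, 'joints': array([ 9.91585287e-01,  3.13488514e-01,  1.49843745e+00,  5.76799623e-07,
        1.33101423e+00, -2.23403880e-01]), 'dq': array([ 0.00156156,  0.00063022, -0.00058119,  0.00027532, -0.00132997,
       -0.00091888]), 'tau': array([ 2.44997726e-03, -4.12266684e+01, -2.59738129e+01, -2.54805235e-05,
        4.21038712e-03, -1.25980881e-05]), 'eef_pos': array([182.74972242, 491.88933029, 230.71523611]), 'ee_rot': array([-0.5804133 ,  0.58076998,  0.40318319, -0.40406677]), 'force': array([-0.73421593, -0.37442549, -1.00597479]), 'wrist_torque': array([-0.00550832, -0.01327774, -0.00828185]), 'grip_width': 0.9997164384874516}
top jig [(0.81, [604.0, 1.0, -0.0])]
top handle_grip [(0.74, [699.0, -17.0, 94.0])]
top pointer [(0.73, [714.0, 75.0, 59.0])]
top mark [(0.63, [639.0, 86.0, 15.0])]
top batten_center [(0.83, [510.0, 32.0, 34.0]), (0.31, [726.0, 323.0, -2.0])]
top plug_center [(0.51, [584.0, -6.0, 27.0]), (0.49, [510.0, 27.0, 33.0])]
top bin [(0.69, [480.0, -344.0, 0.0]), (0.53, [703.0, -15.0, 93.0])]
top glue [(0.72, [475.0, 377.0, 2.0]), (0.65, [723.0, -324.0, 1.0])]
top jar []
top driver [(0.92, [728.0, 327.0, -4.0])]
side jig []
side handle_grip [(0.63, [702.0, -20.0, 94.0]), (0.62, [639.0, 89.0, 19.0])]
side pointer [(0.87, [715.0, 76.0, 61.0]), (0.49, [701.0, -21.0, 97.0])]
side mark [(0.61, [637.0, 85.0, 20.0])]
side batten_center [(0.82, [509.0, 37.0, 40.0])]
side plug_center [(0.79, [581.0, -9.0, 31.0])]
side bin [(0.71, [481.0, -341.0, -1.0])]
side glue [(0.79, [475.0, 375.0, -2.0])]
side jar [(0.67, [723.0, -324.0, 2.0])]
side driver [(0.67, [725.0, 329.0, 0.0])]
```

View pics/top0.png

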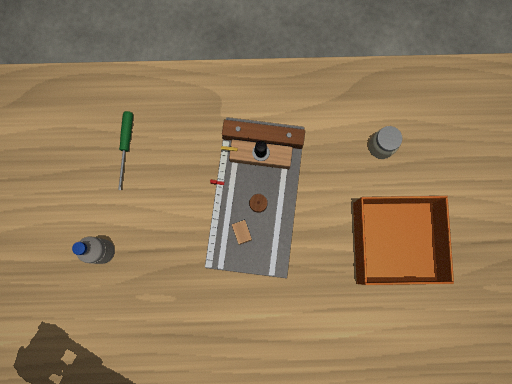

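View pics/side0.png

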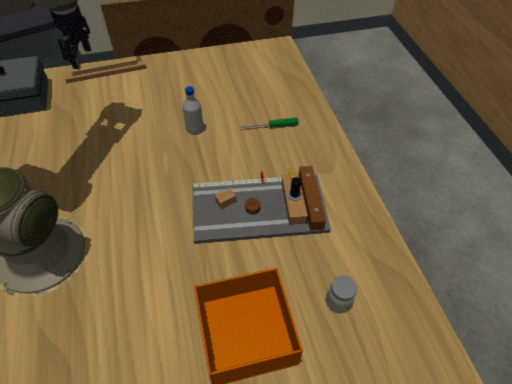

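Run:
```python
from h import *
s=ctrl.sense(); q=s['ee_rot']; print(R.from_quat([q[1],q[2],q[3],q[0]]).as_matrix().round(3), ctrl.grip_depth)
print(np.array(ctrl.camera_params('wrist')['tool_from_camera']).round(2))
P=cloud('top',np.load('top0.npy')); np.save('P.npy',P)
for q in ['handle_grip','pointer','mark','batten_center','plug_center']:
    r=ctrl.regions_of('top',q)
    if not r: 
        r=ctrl.regions_of('top',q)
    for x in r[:2]:
        m=x['mask']; X=P[m]; top=X[X[:,2]>np.percentile(X[:,2],60)-4]
        rect=cv2.minAreaRect(top[:,:2].astype(np.float32))
        print(q,round(x['score'],2),m.sum(),np.median(top,0).round(1),top.min(0).round(0),top.max(0).round(0),rect)
```

```text
[[ 0.348  0.    -0.937]
 [ 0.937 -0.     0.348]
 [-0.    -1.    -0.   ]] 18.700000000000003
[[   1.     -0.      0.      0.87]
 [  -0.     -0.27    0.96 -144.09]
 [  -0.     -0.96   -0.27   68.11]
 [   0.      0.      0.      1.  ]]
handle_grip 0.89 1511 [699.1 -15.2  57.7] [418. -94.  54.] [ 737.   78. 1232.] ((576.9790649414062, 12.873291015625), (171.18948364257812, 309.6678771972656), 81.4004898071289)
pointer 0.75 1527 [699.1 -15.2  57.6] [418. -94.  54.] [ 737.   78. 1232.] ((577.1725463867188, 13.2196044921875), (171.20932006835938, 309.7127685546875), 81.23265075683594)
mark 0.56 782 [ 722.4 -322.3   84.6] [ 418. -350.   80.] [ 751.   -3. 1232.] ((581.57861328125, -172.46334838867188), (56.82798385620117, 471.1688537597656), 43.154571533203125)
batten_center 0.85 308 [510.7  33.7  51.6] [418.  -3.  48.] [ 539.   53. 1232.] ((475.67919921875, 22.141769409179688), (125.0513687133789, 33.69547653198242), 17.388545989990234)
batten_center 0.64 11800 [615.5  -3.   19.7] [ 403. -126.   16.] [ 805.  124. 1232.] ((603.0406494140625, -1.7441558837890625), (199.44580078125, 379.0697937011719), 81.23992919921875)
plug_center 0.63 291 [582.5  -7.9  42.3] [418. -27.  38.] [ 603.   12. 1232.] ((510.22552490234375, -5.673358917236328), (38.618751525878906, 184.5348358154297), 88.35775756835938)
```

Run:
```python
from h import *
d=np.load('top0.npy');P=cloud('top',d)
def ext(sel,n,lo,hi):
    X=P[sel&(d>0)&(P[...,2]>lo)&(P[...,2]<hi)]
    rect=cv2.minAreaRect(X[:,:2].astype(np.float32)); print(n,len(X),X.mean(0).round(1),rect)
x,y=P[...,0],P[...,1]
box=lambda a,b,c,e:(x>a)&(x<b)&(y>c)&(y<e)
ext(box(460,560,-10,80),'batten',47,60)
ext(box(550,620,-50,40),'plug',37,48)
ext(box(380,820,-140,140),'bed',14,21)
ext(box(650,760,-140,140),'jaw',53,59.5)
ext(box(690,830,-140,140),'fence',61.5,67)
ext(box(650,760,-60,40),'handle',112,130)
ext(box(330,650,-500,-200),'bin',90,110)
ext(box(330,650,-430,-250),'binfl',0,15)
ext(box(640,800,-400,-250),'jar',75,100)
ext(box(350,600,250,450),'glue',150,190)
im=cv2.imread('pics/top0.png')
r=ctrl.regions_of('top','mark')
hsv=cv2.cvtColor(im,cv2.COLOR_BGR2HSV)
red=(hsv[...,1]>180)&(hsv[...,2]>80)&((hsv[...,0]<5)|(hsv[...,0]>175))&box(500,720,40,130)
yel=(hsv[...,1]>150)&(hsv[...,2]>100)&(hsv[...,0]>20)&(hsv[...,0]<32)&box(600,780,40,130)
print('red',P[red].mean(0),red.sum(),P[red].min(0),P[red].max(0)); print('yel',P[yel].mean(0),yel.sum(),P[yel].min(0),P[yel].max(0))
big=cv2.resize(im[105:290,195:315],None,fx=5,fy=3.2); 
big=cv2.resize(im[115:275,195:315],None,fx=3.7,fy=3.7,interpolation=cv2.INTER_CUBIC); cv2.imwrite('pics/zoom0.png',big)
```

```text
batten 298 [511.9  33.5  51.5] ((512.4668579101562, 33.660972595214844), (50.2733154296875, 33.701900482177734), 17.422035217285156)
plug 244 [582.1  -7.9  42. ] ((581.6431274414062, -7.713977813720703), (38.65647506713867, 41.626346588134766), 88.18285369873047)
bed 7451 [557.1   4.4  17.7] ((604.1956176757812, 3.0448760986328125), (210.0640106201172, 380.287353515625), 81.28433990478516)
jaw 1031 [706.2 -18.8  56.5] ((714.5698852539062, -22.30640411376953), (200.96682739257812, 89.33448028564453), 88.51367950439453)
fence 839 [748.  -22.9  63.5] ((729.57958984375, -21.11595916748047), (198.70907592773438, 82.30382537841797), 81.02926635742188)
handle 117 [700.8 -17.  120.5] ((701.8548583984375, -17.00658416748047), (24.7325439453125, 27.237394332885742), 31.890241622924805)
bin 962 [ 481.2 -347.1   98.3] ((481.06890869140625, -342.70245361328125), (201.92787170410156, 200.44378662109375), 89.1574935913086)
binfl 6423 [ 480.4 -347.     4.4] ((489.97222900390625, -340.16986083984375), (319.8351135253906, 179.76768493652344), 0.04520546644926071)
jar 496 [ 722.4 -322.8   84.3] ((723.3845825195312, -323.757568359375), (56.90609359741211, 60.055030822753906), 43.09678268432617)
glue 159 [476.7 373.5 168.2] ((476.6645812988281, 374.8173522949219), (25.438087463378906, 26.91132926940918), 0.4128398597240448)
red [636.76725848  93.2600971   26.32090539] 36 [632.24709894  77.26394707  16.99818796] [641.35131163 107.75048155  35.29565381]
yel [712.80634024  59.31244054  60.70236409] 46 [707.21896725  41.78783823  56.48271562] [719.04104409  78.21788338  64.39425185]
```

View pics/zoom0.png

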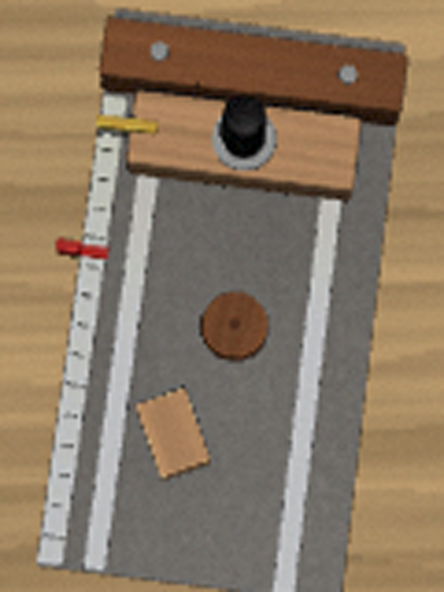

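{"name": "drive_tool", "arguments": {
  "gripper": [0, 0, 0, 0, 0, 0, 0],
  "offset": [
    [0, 0, 0],
    [0, 0, 0],
    [0, 0, 0],
    [0, 0, 0],
    [0, 0, 0],
    [0, 0, 0],
    [0, 0, 0]
  ],
  "turn": [-6.3, -6.3, -6.3, -6.3, -6.3, -6.3, 0],
  "force": 40
}}

```text
time_s: 1.98
eef_pos: [182.9, 492.1, 231.3]
ee_rot: [0.417, -0.417, -0.571, 0.571]
force: [0.5, 0.4, -0.3]
grip_width: 1.003
```

```bash
cat > go.py <<'E'
import sys
from h import *
# go.py x y z yaw : prints needed offset in tool axes
t=np.array([float(a) for a in sys.argv[1:4]])
s=ctrl.sense(); q=s['ee_rot']; M=R.from_quat([q[1],q[2],q[3],q[0]]).as_matrix()
print('t',round(s['time_s'],2),'pos',np.round(s['eef_pos'],1),'yaw',np.degrees(np.arctan2(M[1,0],M[0,0])).round(2),'F',np.round(s['force'],1),'w',round(s['grip_width'],3))
print('tool offset mm',(M.T@(t-s['eef_pos'])).round(1),'j',np.round(s['joints'],2))
E
python3 go.py 512 33.7 120
```

```text
t 1.98 pos [182.9 492.1 231.3] yaw 107.63 F [ 0.5  0.4 -0.3] w 1.003
tool offset mm [-536.6  111.3 -174.8] j [ 0.99  0.31  1.5  -0.    1.33 -0.89]
```

{"name": "drive_tool", "arguments": {
  "gripper": [0, 0, 0, 0, 0, 0, 0, 0, 0, 0, 0, 0, 0, 0, 0, 0, 0, 0, 0],
  "offset": [
    [-0.0298, 0.0062, -0.0097],
    [-0.0298, 0.0062, -0.0097],
    [-0.0298, 0.0062, -0.0097],
    [-0.0298, 0.0062, -0.0097],
    [-0.0298, 0.0062, -0.0097],
    [-0.0298, 0.0062, -0.0097],
    [-0.0298, 0.0062, -0.0097],
    [-0.0298, 0.0062, -0.0097],
    [-0.0298, 0.0062, -0.0097],
    [-0.0298, 0.0062, -0.0097],
    [-0.0298, 0.0062, -0.0097],
    [-0.0298, 0.0062, -0.0097],
    [-0.0298, 0.0062, -0.0097],
    [-0.0298, 0.0062, -0.0097],
    [-0.0298, 0.0062, -0.0097],
    [-0.0298, 0.0062, -0.0097],
    [-0.0298, 0.0062, -0.0097],
    [-0.0298, 0.0062, -0.0097],
    [0, 0, 0]
  ],
  "turn": [0, 0, 0, 0, 0, 0, 0, 0, 0, 0, 0, 0, 0, 0, 0, 0, 0, 0, 0]
}}

```text
time_s: 3.57
eef_pos: [512.1, 28.6, 118.7]
ee_rot: [0.42, -0.421, -0.568, 0.569]
force: [-0.3, -0.5, -0.1]
grip_width: 1.001
```

```bash
python3 go.py 512 33.7 22
python3 - <<'E'
from h import *
im,d=ctrl.capture('wrist'); cv2.imwrite('pics/w1.png',im[...,::-1])
P=cloud('wrist',d)
X=P[(d>0)&(P[...,2]>47)&(P[...,2]<58)&(abs(P[...,0]-512)<40)&(abs(P[...,1]-34)<40)]
if len(X)>50: print(len(X),X.mean(0),cv2.minAreaRect(X[:,:2].astype(np.float32)))
E
```

```text
t 3.57 pos [512.1  28.6 118.7] yaw 106.98 F [-0.3 -0.5 -0.1] w 1.001
tool offset mm [ 5.  96.7 -1.4] j [-0.17  0.41  1.68 -0.    1.05 -2.04]
2555 [510.46256802  37.60051752  53.68622244] ((511.99969482421875, 37.90043640136719), (50.49821472167969, 33.61984634399414), 18.439085006713867)
```

View pics/w1.png

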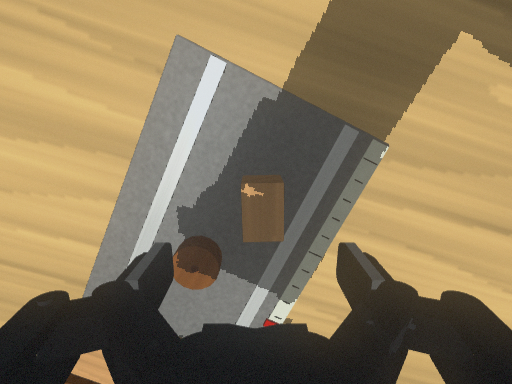

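```bash
python3 - <<'E'
from h import *
s=ctrl.sense();print(s['eef_pos'],s['dq'].round(3))
im,d=ctrl.capture('wrist')
P=cloud('wrist',d,s)
X=P[(d>0)&(P[...,2]>47)&(P[...,2]<58)&(abs(P[...,0]-512)<40)&(abs(P[...,1]-34)<40)]
if len(X)>50: print(len(X),X.mean(0),cv2.minAreaRect(X[:,:2].astype(np.float32)))
E
python3 go.py 512 35 22
```

```text
[510.79160053  30.65657625 118.97676789] [ 0.054 -0.041  0.041  0.01   0.011  0.013]
2534 [511.83899112  35.48195497  53.38399745] ((513.34033203125, 35.87112045288086), (50.387245178222656, 33.638484954833984), 18.3438720703125)
t 3.67 pos [510.1  32.  119.3] yaw 107.16 F [-0.2  0.4 -0.7] w 0.995
tool offset mm [ 2.3 97.3 -2.8] j [-0.17  0.4   1.69  0.    1.05 -2.04]
```

{"name": "drive_tool", "arguments": {
  "gripper": [0, 0, 0, 0, 0, 0, 0.9, 0.9, 0.9, 0.9, 0.9, 0.9, 0.9, 0.9],
  "offset": [
    [0.001, 0.02, 0],
    [0, 0.02, 0],
    [0, 0.02, 0],
    [0, 0.02, 0],
    [0, 0.018, 0],
    [0, 0, 0],
    [0, 0, 0],
    [0, 0, 0],
    [0, 0, 0],
    [0, 0, 0],
    [0, 0, 0],
    [0, 0, 0],
    [0, 0, 0],
    [0, 0, 0]
  ],
  "turn": [0, 0, 0, 0, 0, 0, 0, 0, 0, 0, 0, 0, 0, 0]
}}

```text
time_s: 4.83
eef_pos: [510.4, 33.5, 22.8]
ee_rot: [-0.418, 0.419, 0.57, -0.57]
force: [-1.3, 1.8, 6.4]
grip_width: 0.399
```

```bash
python3 go.py 512 35 170
```

```text
t 4.83 pos [510.4  33.5  22.8] yaw 107.4 F [-1.3  1.8  6.4] w 0.399
tool offset mm [   0.8 -147.2   -2.3] j [-0.16  0.55  1.76  0.    0.83 -2.04]
```

{"name": "drive_tool", "arguments": {
  "gripper": [0.9, 0.9, 0.9, 0.9, 0.9, 0.9, 0.9, 0.9, 0.9, 0.9, 0.9, 0.9, 0.9, 0.9, 0.9, 0.9, 0.9, 0.9, 0.9, 0.9],
  "offset": [
    [0, -0.02, 0],
    [0, -0.03, 0],
    [0, -0.035, 0],
    [0, -0.035, 0],
    [0, -0.03, 0],
    [-0.0259, 0, 0.0078],
    [-0.0259, 0, 0.0078],
    [-0.0259, 0, 0.0078],
    [-0.0259, 0, 0.0078],
    [-0.0259, 0, 0.0078],
    [-0.0259, 0, 0.0078],
    [-0.0259, 0, 0.0078],
    [-0.0259, 0, 0.0078],
    [-0.0259, 0, 0.0078],
    [-0.0259, 0, 0.0078],
    [-0.0259, 0, 0.0078],
    [-0.0259, 0, 0.0078],
    [-0.0259, 0, 0.0078],
    [-0.0259, 0, 0.0078],
    [0, 0, 0]
  ],
  "turn": [0, 0, 0, 0, 0, 0, 0, 0, 0, 0, 0, 0, 0, 0, 0, 0, 0, 0, 0, 0]
}}

```text
time_s: 6.5
eef_pos: [513.2, -349.4, 171.5]
ee_rot: [0.419, -0.42, -0.569, 0.57]
force: [0.9, 0.2, -0.1]
grip_width: 0.39
```

```bash
python3 go.py 515 -345 70
```

```text
t 6.5 pos [ 513.2 -349.4  171.5] yaw 107.2 F [ 0.9  0.2 -0.1] w 0.39
tool offset mm [  3.8 101.5  -3. ] j [-0.79  0.57  1.27 -0.    1.3  -2.66]
```

{"name": "drive_tool", "arguments": {
  "gripper": [0.9, 0.9, 0.9, 0.9, 0.9, 0, 0, 0, 0, 0, 0, 0, 0, 0, 0],
  "offset": [
    [0, 0.03, 0],
    [0, 0.03, 0],
    [0, 0.03, 0],
    [0, 0.02, 0],
    [0, 0, 0],
    [0, 0, 0],
    [0, 0, 0],
    [0, 0, 0],
    [0, 0, 0],
    [0, -0.02, 0],
    [0, -0.03, 0],
    [0, -0.03, 0],
    [0, -0.03, 0],
    [0, 0, 0],
    [0, 0, 0]
  ],
  "turn": [0, 0, 0, 0, 0, 0, 0, 0, 0, 0, 0, 0, 0, 0, 0]
}}

```text
time_s: 7.75
eef_pos: [514.6, -345.6, 174.1]
ee_rot: [0.417, -0.42, -0.57, 0.57]
force: [-0.8, 0.4, -0.8]
grip_width: 1.001
```

```bash
python3 go.py 582 -8 110;  python3 - <<'E'
from h import *
for c in ['top']:
    im,d=ctrl.capture(c); cv2.imwrite(f'pics/{c}1.png',im[...,::-1])
    P=cloud(c,d)
    X=P[(d>0)&(P[...,2]>37)&(P[...,2]<48)&(abs(P[...,0]-582)<45)&(abs(P[...,1]+8)<45)]
    print(len(X),cv2.minEnclosingCircle(X[:,:2].astype(np.float32)))
    for q in ['batten_center','plug_center']:
        r=ctrl.pinpoint(c,q)
        print(c,q,[(round(x['score'],2),toW(c,x['centre']).round(0).tolist()) for x in r[:2]])
E
```

```text
t 7.75 pos [ 514.6 -345.6  174.1] yaw 107.42 F [-0.8  0.4 -0.8] w 1.001
tool offset mm [ 302.2   63.2 -165.2] j [-0.78  0.56  1.27 -0.    1.3  -2.65]
246 ((582.0824584960938, -8.135302543640137), 21.75519371032715)
top batten_center [(0.45, [517.0, -349.0, 19.0])]
top plug_center [(0.68, [724.0, -327.0, 0.0]), (0.67, [585.0, -5.0, 26.0])]
```

View pics/top1.png

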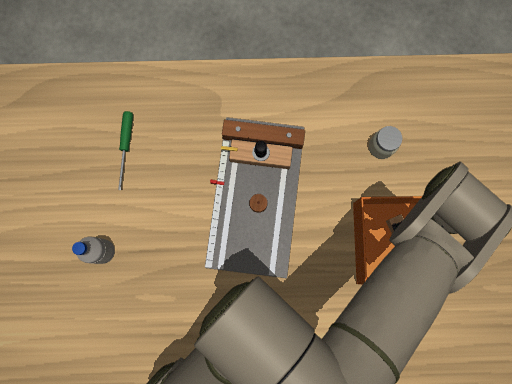

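{"name": "drive_tool", "arguments": {
  "gripper": [0, 0, 0, 0, 0, 0, 0, 0, 0, 0, 0, 0, 0, 0, 0, 0, 0, 0, 0],
  "offset": [
    [0.0252, 0, -0.0138],
    [0.0252, 0, -0.0138],
    [0.0252, 0, -0.0138],
    [0.0252, 0, -0.0138],
    [0.0252, 0, -0.0138],
    [0.0252, 0, -0.0138],
    [0.0252, 0, -0.0138],
    [0.0252, 0, -0.0138],
    [0.0252, 0, -0.0138],
    [0.0252, 0, -0.0138],
    [0.0252, 0, -0.0138],
    [0.0252, 0, -0.0138],
    [0, 0, 0],
    [0, 0.03, 0],
    [0, 0.03, 0],
    [0, 0.03, 0],
    [0, 0.02, 0],
    [0, 0, 0],
    [0, 0, 0]
  ],
  "turn": [0, 0, 0, 0, 0, 0, 0, 0, 0, 0, 0, 0, 0, 0, 0, 0, 0, 0, 0]
}}

```text
time_s: 9.48
eef_pos: [581.0, -7.3, 60.9]
ee_rot: [0.419, -0.418, -0.569, 0.57]
force: [0.9, -0.6, -0.4]
grip_width: 0.998
```

```bash
python3 go.py 582 -8 19
```

```text
t 9.48 pos [581.   -7.3  60.9] yaw 107.4 F [ 0.9 -0.6 -0.4] w 0.998
tool offset mm [-1.  41.9 -0.8] j [-0.21  0.62  1.51 -0.    1.02 -2.09]
```

{"name": "drive_tool", "arguments": {
  "gripper": [0, 0, 0, 0.9, 0.9, 0.9, 0.9, 0.9, 0.9, 0.9],
  "offset": [
    [-0.001, 0.02, 0],
    [0, 0.021, 0],
    [0, 0, 0],
    [0, 0, 0],
    [0, 0, 0],
    [0, 0, 0],
    [0, 0, 0],
    [0, 0, 0],
    [0, 0, 0],
    [0, 0, 0]
  ],
  "turn": [0, 0, 0, 0, 0, 0, 0, 0, 0, 0]
}}

```text
time_s: 10.32
eef_pos: [582.7, -8.2, 22.6]
ee_rot: [-0.418, 0.419, 0.57, -0.57]
force: [-2.0, 0.7, 6.6]
grip_width: 0.496
```

{"name": "drive_tool", "arguments": {
  "gripper": [0.9, 0.9, 0.9, 0.9, 0.9, 0.9, 0.9],
  "offset": [
    [0, -0.02, 0],
    [0, -0.03, 0],
    [0, -0.035, 0],
    [0, -0.035, 0],
    [0, -0.03, 0],
    [0, 0, 0],
    [0, 0, 0]
  ],
  "turn": [0, 0, 0, 0, 0, 0, 0]
}}

```text
time_s: 10.9
eef_pos: [582.5, -8.1, 172.9]
ee_rot: [-0.417, 0.42, 0.571, -0.569]
force: [0.2, 0.2, -1.2]
grip_width: 0.497
```

```bash
python3 go.py 455 -340 170
```

```text
t 10.9 pos [582.5  -8.1 172.9] yaw 107.42 F [ 0.2  0.2 -1.2] w 0.497
tool offset mm [-278.5    2.7  221. ] j [-0.21  0.48  1.4  -0.    1.25 -2.09]
```

{"name": "drive_tool", "arguments": {
  "gripper": [0.9, 0.9, 0.9, 0.9, 0.9, 0.9, 0.9, 0.9, 0.9, 0.9, 0.9, 0.9, 0.9, 0.9, 0.9, 0.9],
  "offset": [
    [-0.0199, 0, 0.0158],
    [-0.0199, 0, 0.0158],
    [-0.0199, 0, 0.0158],
    [-0.0199, 0, 0.0158],
    [-0.0199, 0, 0.0158],
    [-0.0199, 0, 0.0158],
    [-0.0199, 0, 0.0158],
    [-0.0199, 0, 0.0158],
    [-0.0199, 0, 0.0158],
    [-0.0199, 0, 0.0158],
    [-0.0199, 0, 0.0158],
    [-0.0199, 0, 0.0158],
    [-0.0199, 0, 0.0158],
    [-0.0199, 0, 0.0158],
    [0, 0, 0],
    [0, 0, 0]
  ],
  "turn": [0, 0, 0, 0, 0, 0, 0, 0, 0, 0, 0, 0, 0, 0, 0, 0]
}}

```text
time_s: 12.23
eef_pos: [453.4, -340.4, 169.5]
ee_rot: [-0.42, 0.418, 0.57, -0.569]
force: [0.7, -0.4, -1.0]
grip_width: 0.498
```

```bash
python3 go.py 455 -340 60
```

```text
t 12.23 pos [ 453.4 -340.4  169.5] yaw 107.3 F [ 0.7 -0.4 -1. ] w 0.498
tool offset mm [ -0.4 109.5  -1.8] j [-0.85  0.46  1.46  0.    1.23 -2.72]
```

{"name": "drive_tool", "arguments": {
  "gripper": [0.9, 0.9, 0.9, 0.9, 0.9, 0, 0, 0, 0, 0, 0, 0, 0, 0, 0, 0],
  "offset": [
    [0, 0.03, 0],
    [0, 0.03, 0],
    [0, 0.025, 0],
    [0, 0.02, 0],
    [0, 0, 0],
    [0, 0, 0],
    [0, 0, 0],
    [0, 0, 0],
    [0, 0, 0],
    [0, -0.02, 0],
    [0, -0.03, 0],
    [0, -0.035, 0],
    [0, -0.035, 0],
    [0, -0.03, 0],
    [0, 0, 0],
    [0, 0, 0]
  ],
  "turn": [0, 0, 0, 0, 0, 0, 0, 0, 0, 0, 0, 0, 0, 0, 0, 0]
}}

```text
time_s: 13.57
eef_pos: [454.6, -340.4, 217.8]
ee_rot: [0.417, -0.42, -0.57, 0.57]
force: [-0.9, 0.4, -0.6]
grip_width: 1.004
```

```bash
python3 go.py 620 -5 215;  python3 - <<'E'
from h import *
for c in ['wrist','side']:
    s=ctrl.sense()
    im,d=ctrl.capture(c); cv2.imwrite(f'pics/{c}2.png',im[...,::-1])
    for q in ['batten_center','plug_center']:
        r=ctrl.pinpoint(c,q)
        print(c,q,[(round(x['score'],2),toW(c,x['centre'],s).round(0).tolist()) for x in r[:2]])
E
```

```text
t 13.57 pos [ 454.6 -340.4  217.8] yaw 107.42 F [-0.9  0.4 -0.6] w 1.004
tool offset mm [ 270.5    2.2 -258.2] j [-0.85  0.42  1.39  0.    1.33 -2.72]
wrist batten_center [(0.93, [518.0, -341.0, 22.0])]
wrist plug_center [(0.77, [457.0, -341.0, 15.0])]
side batten_center [(0.71, [515.0, -342.0, 25.0])]
side plug_center [(0.81, [452.0, -340.0, 17.0])]
```

View pics/wrist2.png

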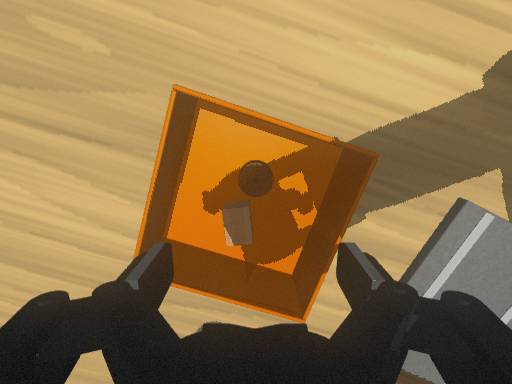

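View pics/side2.png

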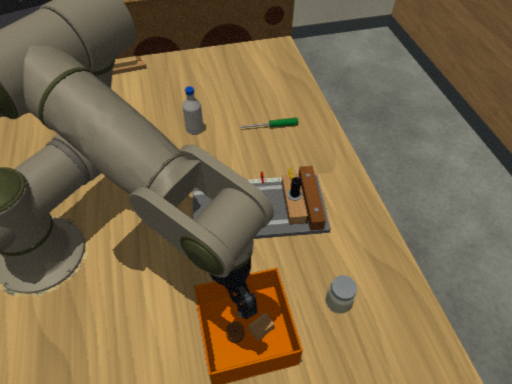

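{"name": "drive_tool", "arguments": {
  "gripper": [0, 0, 0, 0, 0, 0],
  "offset": [
    [0, 0, 0],
    [0, 0, 0],
    [0, 0, 0],
    [0, 0, 0],
    [0, 0, 0],
    [0, 0, 0]
  ],
  "turn": [6.5, 6.5, 6.5, 6.6, 0, 0],
  "force": 80
}}

```text
time_s: 14.37
eef_pos: [454.1, -340.0, 215.3]
ee_rot: [0.536, -0.535, -0.462, 0.462]
force: [-0.3, -0.3, 0.2]
grip_width: 1.001
```

```bash
python3 go.py 620 -5 200
```

```text
t 14.37 pos [ 454.1 -340.   215.3] yaw 81.51 F [-0.3 -0.3  0.2] w 1.001
tool offset mm [ 355.8   15.4 -114.6] j [-0.85  0.42  1.39 -0.    1.33 -2.27]
```

```bash
python3 go.py 701 -17 200
```

```text
t 14.37 pos [ 454.1 -340.   215.3] yaw 81.51 F [-0.3 -0.3  0.2] w 1.001
tool offset mm [ 355.9   15.3 -196.5] j [-0.85  0.42  1.39 -0.    1.33 -2.27]
```

{"name": "drive_tool", "arguments": {
  "gripper": [0, 0, 0, 0, 0, 0, 0, 0, 0, 0, 0, 0, 0, 0, 0, 0, 0],
  "offset": [
    [0.0254, 0.001, -0.014],
    [0.0254, 0.001, -0.014],
    [0.0254, 0.001, -0.014],
    [0.0254, 0.001, -0.014],
    [0.0254, 0.001, -0.014],
    [0.0254, 0.001, -0.014],
    [0.0254, 0.001, -0.014],
    [0.0254, 0.001, -0.014],
    [0.0254, 0.001, -0.014],
    [0.0254, 0.001, -0.014],
    [0.0254, 0.001, -0.014],
    [0.0254, 0.001, -0.014],
    [0.0254, 0.001, -0.014],
    [0.0254, 0.001, -0.014],
    [0, 0, 0],
    [0, 0, 0],
    [0, 0, 0]
  ],
  "turn": [0, 0, 0, 0, 0, 0, 0, 0, 0, 0, 0, 0, 0, 0, 0, 0, 0]
}}

```text
time_s: 15.78
eef_pos: [701.3, -18.6, 201.3]
ee_rot: [0.536, -0.536, -0.461, 0.461]
force: [-0.0, 0.3, 0.1]
grip_width: 1.001
```

```bash
python3 go.py 701 -17 78;  python3 - <<'E'
from h import *
c='wrist'
s=ctrl.sense()
im,d=ctrl.capture(c); cv2.imwrite(f'pics/{c}3.png',im[...,::-1])
P=cloud(c,d,s)
X=P[(d>0)&(P[...,2]>116)&(P[...,2]<128)&(abs(P[...,0]-701)<30)&(abs(P[...,1]+17)<30)]
if len(X)>20: print(len(X),X.mean(0),cv2.minEnclosingCircle(X[:,:2].astype(np.float32)))
for q in ['handle_grip','mark','pointer']:
    r=ctrl.pinpoint(c,q)
    print(c,q,[(round(x['score'],2),toW(c,x['centre'],s).round(0).tolist()) for x in r[:2]])
E
```

```text
t 15.78 pos [701.3 -18.6 201.3] yaw 81.42 F [-0.   0.3  0.1] w 1.001
tool offset mm [  1.5 123.3   0.5] j [-0.19  0.75  0.89 -0.    1.5  -1.61]
801 [701.68158577 -14.10434045 122.80305694] ((702.9467163085938, -14.194977760314941), 13.79455280303955)
wrist handle_grip [(0.96, [703.0, -15.0, 98.0]), (0.21, [726.0, -321.0, 3.0])]
wrist mark [(0.74, [641.0, 87.0, 22.0])]
wrist pointer [(0.64, [715.0, 75.0, 62.0])]
```

View pics/wrist3.png

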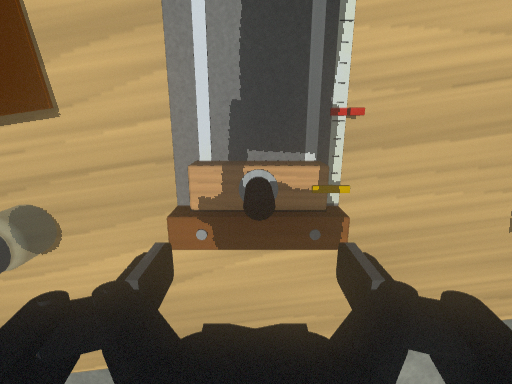

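{"name": "drive_tool", "arguments": {
  "gripper": [0, 0, 0, 0, 0, 0, 0, 0],
  "offset": [
    [0.0037, 0.02, -0.001],
    [0, 0.025, 0],
    [0, 0.025, 0],
    [0, 0.025, 0],
    [0, 0.02, 0],
    [0, 0.008, 0],
    [0, 0, 0],
    [0, 0, 0]
  ],
  "turn": [0, 0, 0, 0, 0, 0, 0, 0]
}}

```text
time_s: 16.65
eef_pos: [703.5, -15.0, 79.8]
ee_rot: [-0.536, 0.537, 0.461, -0.46]
force: [-0.0, 0.5, 1.0]
grip_width: 1.002
```

{"name": "drive_tool", "arguments": {
  "gripper": [0.95, 0.95, 0.95, 0.95, 0.95, 0.95, 0.95, 0.95],
  "offset": [
    [0, 0, 0],
    [0, 0, 0],
    [0, 0, 0],
    [0, 0, 0],
    [0, 0, 0],
    [0, 0, 0],
    [0, 0, 0],
    [0, 0, 0]
  ],
  "turn": [0, 0, 0, 0, 0, 0, 0, 0],
  "force": 80
}}

```text
time_s: 17.32
eef_pos: [703.3, -15.2, 79.5]
ee_rot: [-0.536, 0.537, 0.461, -0.461]
force: [-3.3, -3.3, 5.6]
grip_width: 0.309
```

```bash
python3 go.py 703 -15 78
```

```text
t 17.32 pos [703.3 -15.2  79.5] yaw 81.3 F [-3.3 -3.3  5.6] w 0.309
tool offset mm [0.1 1.5 0.3] j [-0.19  0.84  1.04 -0.    1.26 -1.61]
```

{"name": "drive_tool", "arguments": {
  "gripper": [0.95, 0.95, 0.95, 0.95, 0.95, 0.95, 0.95, 0.95, 0.95, 0.95, 0.95, 0.95, 0.95, 0.95],
  "offset": [
    [0, 0, 0.004],
    [0, 0, 0.007],
    [0, 0, 0.008],
    [0, 0, 0.008],
    [0, 0, 0.008],
    [0, 0, 0.008],
    [0, 0, 0.008],
    [0, 0, 0.008],
    [0, 0, 0.008],
    [0, 0, 0.007],
    [0, 0, 0.005],
    [0, 0, 0],
    [0, 0, 0],
    [0, 0, 0]
  ],
  "turn": [0, 0, 0, 0, 0, 0, 0, 0, 0, 0, 0, 0, 0, 0]
}}

```text
time_s: 18.48
eef_pos: [626.8, -3.5, 79.5]
ee_rot: [-0.535, 0.538, 0.462, -0.46]
force: [8.9, -4.4, 0.8]
grip_width: 0.308
```

```bash
python3 go.py 703 -15 78;  python3 - <<'E'
from h import *
u=np.array([np.cos(np.radians(8.7)),-np.sin(np.radians(8.7)),0])
for c in ['wrist','top','side']:
    s=ctrl.sense()
    im,d=ctrl.capture(c); cv2.imwrite(f'pics/{c}4.png',im[...,::-1])
    P=cloud(c,d,s); x,y,z=P[...,0],P[...,1],P[...,2]
    hsv=cv2.cvtColor(im,cv2.COLOR_RGB2HSV)
    box=(x>560)&(x<740)&(y>50)&(y<135)&(z>15)&(z<80)&(d>0)&(hsv[...,1]>150)&(hsv[...,2]>60)
    red=box&((hsv[...,0]<5)|(hsv[...,0]>175)); yel=box&(hsv[...,0]>20)&(hsv[...,0]<32)&(z>54)
    if red.sum() and yel.sum():
        a=P[red]@u;b=P[yel]@u
        print(c,red.sum(),yel.sum(),'diff yel-red mean',b.mean()-a.mean(),'mid',(b.min()+b.max()-a.min()-a.max())/2,P[yel].mean(0),P[red].mean(0))
    for q in ['mark','pointer','batten_center','plug_center']:
        r=ctrl.pinpoint(c,q)
        print(c,q,[(round(k['score'],2),toW(c,k['centre'],s).round(0).tolist(),round(float(toW(c,k['centre'],s)@u),1)) for k in r[:2]])
E
```

```text
t 18.48 pos [626.8  -3.5  79.5] yaw 81.29 F [ 8.9 -4.4  0.8] w 0.308
tool offset mm [  0.2   1.9 -77.1] j [-0.19  0.67  1.35 -0.    1.11 -1.61]
wrist 152 842 diff yel-red mean 2.1972430055968744 mid 3.3676587806486964 [637.4094645   72.62549308  62.08754329] [638.6958806   95.55844724  27.95186021]
wrist mark [(0.64, [642.0, 87.0, 20.0], 621.9), (0.41, [628.0, -2.0, 97.0], 621.3)]
wrist pointer [(0.67, [637.0, 89.0, 60.0], 616.7), (0.18, [627.0, -7.0, 98.0], 620.7)]
wrist batten_center []
wrist plug_center []
top 11 3 diff yel-red mean 5.335896303128493 mid 5.693302469409446 [636.93479469  55.24037444  61.67138929] [639.01231585 104.09316565  31.64145719]
top mark []
top pointer [(0.52, [456.0, -339.0, 13.0], 501.8), (0.47, [515.0, -347.0, 21.0], 561.8)]
top batten_center [(0.79, [515.0, -350.0, 20.0], 562.1)]
top plug_center [(0.79, [456.0, -338.0, 14.0], 501.9), (0.71, [516.0, -347.0, 18.0], 562.2)]
side mark [(0.57, [721.0, -326.0, 2.0], 761.8), (0.47, [479.0, -339.0, -3.0], 524.6)]
side pointer [(0.55, [639.0, 85.0, 62.0], 618.7), (0.29, [625.0, -9.0, 94.0], 619.5)]
side batten_center [(0.86, [513.0, -342.0, 23.0], 558.8), (0.59, [480.0, -339.0, -2.0], 525.8)]
side plug_center [(0.79, [455.0, -344.0, 18.0], 501.5)]
```

View pics/wrist4.png

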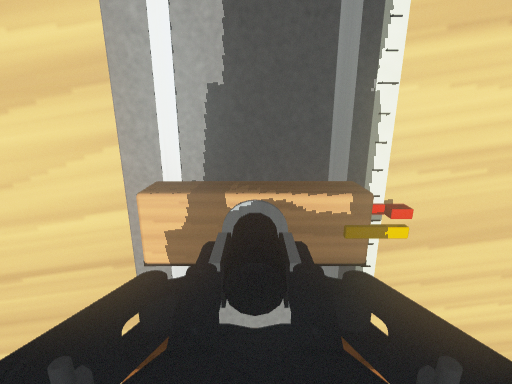

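View pics/side4.png

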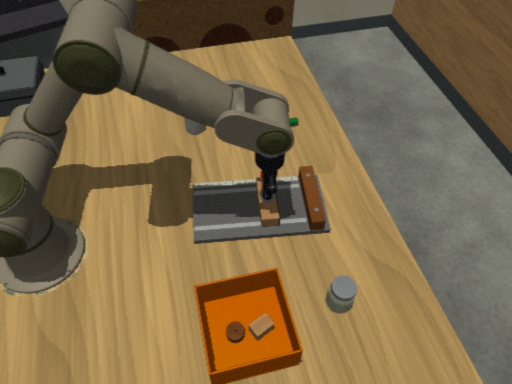

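Run:
```python
from h import *
u=np.array([np.cos(np.radians(8.7)),-np.sin(np.radians(8.7)),0])
c='wrist'; s=ctrl.sense(); print(s['time_s'],s['eef_pos'])
im,d=ctrl.capture(c); P=cloud(c,d,s); x,y,z=P[...,0],P[...,1],P[...,2]
hsv=cv2.cvtColor(im,cv2.COLOR_RGB2HSV)
box=(x>560)&(x<740)&(y>50)&(y<135)&(d>0)&(hsv[...,1]>150)&(hsv[...,2]>60)
red=box&((hsv[...,0]<5)|(hsv[...,0]>175)); yel=box&(hsv[...,0]>20)&(hsv[...,0]<32)&(z>54)
for n,m in (('r',red),('y',yel)):
    zt=np.percentile(P[m][:,2],95); X=P[m&(z>zt-1.8)]; a=X@u
    print(n,zt,len(X),a.mean(),np.percentile(a,[2,98]),X.min(0),X.max(0))
```

```text
19.2333 [626.85746851  -3.53227112  79.4628669 ]
r 34.65221289027931 53 616.6231524723006 [613.73367101 619.99005918] [635.64227404  95.96396232  32.95742655] [643.89360743 110.04041304  35.71193602]
y 63.375130231621114 675 619.4917057656949 [615.84871292 623.2226864 ] [631.79735276  53.37719774  61.57524531] [644.78485952  93.03482277  64.14797632]
```

{"name": "drive_tool", "arguments": {
  "gripper": [0.95, 0.95, 0.95, 0.95, 0.95, 0.95, 0.95, 0.95, 0.95, 0.95],
  "offset": [
    [0, 0, 0.0025],
    [0, 0, 0],
    [0, 0, 0],
    [0, 0, 0],
    [0, 0, 0],
    [0, 0, 0],
    [0, 0, 0],
    [0, 0, 0],
    [0, 0, 0],
    [0, 0, 0]
  ],
  "turn": [0, 0, 0, 0, 0, 0, 0, 0, 0, 0]
}}

```text
time_s: 20.12
eef_pos: [624.4, -3.2, 79.5]
ee_rot: [-0.535, 0.538, 0.462, -0.459]
force: [9.2, -3.8, 0.4]
grip_width: 0.31
```

Run:
```python
from h import *
u=np.array([np.cos(np.radians(8.7)),-np.sin(np.radians(8.7)),0])
c='wrist'; s=ctrl.sense(); print(s['time_s'],s['eef_pos'],s['force'],s['grip_width'],abs(s['dq']).max())
im,d=ctrl.capture(c); cv2.imwrite('pics/wrist5.png',im[...,::-1]);P=cloud(c,d,s); x,y,z=P[...,0],P[...,1],P[...,2]
hsv=cv2.cvtColor(im,cv2.COLOR_RGB2HSV)
box=(x>560)&(x<740)&(y>50)&(y<135)&(d>0)&(hsv[...,1]>150)&(hsv[...,2]>60)
red=box&((hsv[...,0]<5)|(hsv[...,0]>175)); yel=box&(hsv[...,0]>20)&(hsv[...,0]<32)&(z>54)
for n,m in (('r',red),('y',yel)):
    zt=np.percentile(P[m][:,2],95); X=P[m&(z>zt-1.8)]; a=X@u
    print(n,zt,len(X),a.mean())
```

```text
20.1167 [624.42623622  -3.16988152  79.48951233] [ 9.19346649 -3.8219694   0.40940547] 0.3095415936867985 0.002011544377581032
r 34.78795836020659 55 617.1937993487423
y 63.39363137801599 667 617.0390986958524
```

View pics/wrist5.png

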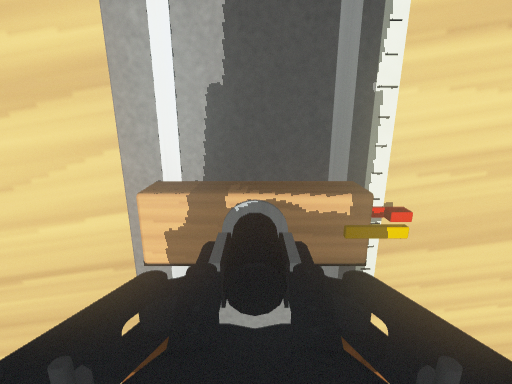

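Run:
```python
from rig import ctrl
print(ctrl.finish_job())
```

```text
the job is handed in; nothing more can be done
None
```

Both offcuts are in the bin, and the job was handed in at about 20 s with the gripper still holding the jaw handle open at the mark. The interface gives no verdict, so the figures below are my own last checks.

- **Offcuts:** I put the batten end in first, then the plug. The pictures taken with the jaw open, shortly before hand-in, put the batten near (514, -346) and the plug near (455, -341). Both are well inside the bin, which is centred near (481, -343).
- **Pointer and mark:** After a 2.5 mm correction, the wrist camera put the pointer's and mark's top faces within 0.2 mm of each other along the jig's x. The jaw is open by about 80 mm.
- **Grip:** The arm was still at hand-in. The wrist force of about 9.9 N agrees with the spring force expected at that opening (about 9.6 N). The grip width matches the handle.
- **Bystanders:** No contact with the glue bottle, jar or screwdriver was seen. I did not measure their positions again at the end.

**Disagreement:** The network estimates of the pointer and mark were coarser than the depth and colour measurement. Before the final correction they differed from it by up to about 8 mm. I went by the depth and colour measurement, which agreed with the TCP travel and the first top view.

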